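# Find the loose hold-down bolt of the decorating stand and hold its flap open

## Robot

A 6-joint arm with a two-finger parallel gripper is mounted at the origin on the work surface. World frame = base frame: x ahead of the robot, y to its left, z up, the work surface at z = 0. Lengths are in m, angles in degrees, forces in N, time in s.
With the tool pointing down it reaches from about 0.25 to 0.725 m from the base axis. Payload 9.7 kg.
Tool frame: the origin (TCP) lies on the centre line of the jaws, within the pads' length; the fingertips stand 19 mm ahead of it and the grasp point (between the pads) is the TCP; z points along the fingers, y is the direction in which the jaws open and shut (so a half turn about z gives the same grasp; the last joint's range is limited). The gripper opens to 85 mm and grips with 20 to 120 N. Pads are 22 mm wide; open, the fingers measure 114 mm over their backs; the gripper's body (76 mm by 85 mm) begins 54 mm behind the grasp point. The pads swing forward as they close: fully open they stand 13 mm farther back than shut.
Start: joints at [72.938, 4.979, 10.078, 95.1, 0, 90], TCP at [0.161, 0.526, 0.25] pointing down, gripper open.
Joint ranges: [-179.16, 179.16], [-48.56, 103.87], [-65.8, 70.77], [-126.05, 130.52], [-82.76, 87.17], [-180, 180]. Speed limits (degrees/s): [127.2, 127.2, 147.25, 180, 180, 180].

## Interface

Orientations are given as [roll, pitch, yaw] about the fixed x, y, z axes, in that order (R = Rz(yaw) Ry(pitch) Rx(roll)).
In Python, from workcell import bot gives the robot as it stands.
- The arm moves only by the tool servo_tool, never from a script. Its argument "motion" is a list that holds one entry, the list of rows, each a list of 6 numbers: the shift along the tool's x, y, z in mm, then the turn, a rotation vector about the tool's x, y, z in rad. A call has 1 to 5 rows; each row shifts and turns the commanded pose from where the row before left it, along the tool's axes as they then stand; what a row does not reach is not made up. A row lasts 1/10 s, in which the tool goes at most 50 mm and 8.59 degrees, less where a joint would pass 70% of its speed; a pose out of reach is approached as far as the arm can. A call is refused whole if a number of a shift passes 50 or a number of a turn 0.15, either way. A call with a gripper value outside its range is refused whole. "gripper" is the finger opening in mm, from 0 to 85.4, set as the call begins (left out, the last holds). The fingers move at their own pace and stop on an object; "newtons" is the grip in N (left out, the last holds). Time passes only in rows, so rows that do not move let the fingers close. It gives the time, the measured TCP pose, the force and the opening at its end, in the units of the state.
- bot.get_obs(): the state, without advancing time (a new reading comes with each control period).
- bot.camera(name): name is "scene" or "side" or "wrist"; returns a dict with "color" (480x640x3 uint8, red, green, blue), "fx", "fy", "cx", "cy" (pixels), "R" (3x3) and "t" (3): a world point X has camera coordinates R X + t. Camera axes: x right, y down, z forward; pixel columns grow to the right and rows downward; lengths in m; the calibration is good to about 2 mm. A picture is of the moment at which its call begins. There is no depth.
- bot.job_done(): hands the job in, once; it reports no verdict.
Trained networks look in a picture, given as the dict that the camera call returned (one of the last four; its "shot" number tells which), for a name from the list of things; names that differ only in an ending like _2 or _b are one class to them, and where a whole thing is asked for, a point or a joint stands for the part that bears it (a point fixed in the world has none). Each returns a list of dicts, best first, with "confidence" (0 to 1); they miss things now and then, are a little off and sometimes report something else, mostly with a low value. They report only what shows in the picture. A call takes as long as a camera call.
- bot.look_for(picture, label): "rect" ([left, top, width, height] in pixels, round what is visible of it).
The state is a dict: "time": time; "q": joint angles; "qd": joint speeds; "joint_efforts": joint torques, N m; "ee_pos": TCP position; "tcp_rot": TCP orientation; "wrist_force": force on the tool from outside, world axes, zero at the start; "torque": the same for the moment, N m; "opening": finger opening in m.
Only numpy, scipy, OpenCV 4.12 (cv2) and the standard library are available. Lean on these libraries where they do the work, as an engineer would, in place of code of your own. Each camera call takes 0.05 s, during which the arm holds its last target.

## Task

One of the three bolts that hold down the jar-decorating stand has worked loose: with the flaps still shut, tap the bolt heads from above until you find the one that sinks. Then lift that bolt's hinged flap well open, more than half-way to upright, and finish while still holding it there with the gripper, so that someone can get at the bolt. Leave the other two flaps shut and do not disturb the jars, brush and other things around.

Things in the scene. Friction and masses are not known exactly. Their poses are not given: they have to be found in the camera images.
- stand: Decorating stand fixed to the table: grey plate 12 mm thick, 340 mm along y, from 55 mm behind (-x) to 200 mm beyond its origin. Origin: on the table, below the middle bolt; x away from the robot, y along the row of bolts (at y = 110, 0, -110 mm), z up. Each bolt stands in a 30 mm square boss, up through the window of its own hinged flap. Turntable, 96 mm across, 32 mm high, at x 150, y 55 mm.
- head_a (a point): Centre of the top of the left (+y) bolt's round steel head, 18 mm in diameter, 72 mm above the table at the start (14 mm above the flap's top face). Axes as the stand's.
- bolt_a (a joint): How far the left (+y) bolt has sunk, in m: 0 at the start. A tight bolt does not move (under 1 mm). The loose one sinks 8 mm under a push of about 2 to 3 N down on its head, and stays down. All three look the same; which one is loose differs each time.
- tab_a (a point): Grip point at mid-width, mid-thickness of the left (+y) flap's tab, 50 mm beyond (+x) its bolt, 54 mm above the table when shut, 15 mm from the free end. Flap: steel plate 38 mm wide (y), 102 long, 8 thick. Nothing is beside or under the tab down to the plate 38 mm lower: pinch it across its width from above. Axes turn with the flap: x from hinge to tab, y along the hinge, z out of its top.
- hinge_a (a point): Middle of the left (+y) flap's hinge line, which lies along the stand's y, 37 mm on the robot's side (-x) of the bolt and 54 mm above the table; 87 mm from the grip point of the tab. Axes turn with the flap.
- flap_a (a joint): Opening angle of the left (+y) bolt's flap in rad: 0 lying shut, growing as the tab swings up and back towards the robot, stop at 1.45 (almost upright). A light spring and its weight (about 1 N at the tab) close it again as soon as it is let go.
- head_b (a point): Centre of the top of the middle bolt's round steel head, 18 mm in diameter, 72 mm above the table at the start (14 mm above the flap's top face). Axes as the stand's.
- bolt_b (a joint): How far the middle bolt has sunk, in m: 0 at the start. A tight bolt does not move (under 1 mm). The loose one sinks 8 mm under a push of about 2 to 3 N down on its head, and stays down. All three look the same; which one is loose differs each time.
- tab_b (a point): Grip point at mid-width, mid-thickness of the middle flap's tab, 50 mm beyond (+x) its bolt, 54 mm above the table when shut, 15 mm from the free end. Flap: steel plate 38 mm wide (y), 102 long, 8 thick. Nothing is beside or under the tab down to the plate 38 mm lower: pinch it across its width from above. Axes turn with the flap: x from hinge to tab, y along the hinge, z out of its top.
- hinge_b (a point): Middle of the middle flap's hinge line, which lies along the stand's y, 37 mm on the robot's side (-x) of the bolt and 54 mm above the table; 87 mm from the grip point of the tab. Axes turn with the flap.
- flap_b (a joint): Opening angle of the middle bolt's flap in rad: 0 lying shut, growing as the tab swings up and back towards the robot, stop at 1.45 (almost upright). A light spring and its weight (about 1 N at the tab) close it again as soon as it is let go.
- head_c (a point): Centre of the top of the right (-y) bolt's round steel head, 18 mm in diameter, 72 mm above the table at the start (14 mm above the flap's top face). Axes as the stand's.
- bolt_c (a joint): How far the right (-y) bolt has sunk, in m: 0 at the start. A tight bolt does not move (under 1 mm). The loose one sinks 8 mm under a push of about 2 to 3 N down on its head, and stays down. All three look the same; which one is loose differs each time.
- tab_c (a point): Grip point at mid-width, mid-thickness of the right (-y) flap's tab, 50 mm beyond (+x) its bolt, 54 mm above the table when shut, 15 mm from the free end. Flap: steel plate 38 mm wide (y), 102 long, 8 thick. Nothing is beside or under the tab down to the plate 38 mm lower: pinch it across its width from above. Axes turn with the flap: x from hinge to tab, y along the hinge, z out of its top.
- hinge_c (a point): Middle of the right (-y) flap's hinge line, which lies along the stand's y, 37 mm on the robot's side (-x) of the bolt and 54 mm above the table; 87 mm from the grip point of the tab. Axes turn with the flap.
- flap_c (a joint): Opening angle of the right (-y) bolt's flap in rad: 0 lying shut, growing as the tab swings up and back towards the robot, stop at 1.45 (almost upright). A light spring and its weight (about 1 N at the tab) close it again as soon as it is let go.
- jar_mid (a point): Middle of the glass jar (64 mm across, 70 mm tall) that stands on the turntable. Leave alone.
- jar_lid_mid (a point): Middle of a flat brass jar lid (34 mm across, 11 mm tall) on the plate, between the left and middle bolts, on the robot's side. Leave alone.
- stopper_mid (a point): Middle of a cork stopper (28 mm across, 22 mm tall) on the plate, between the middle and right bolts, on the robot's side. Leave alone.
- paint_left_mid (a point): Middle of a brown glass paint jar (52 mm across, 75 mm tall) left of the stand. Leave alone.
- paint_right_mid (a point): Middle of a green glass paint jar (56 mm across, 85 mm tall) right of the stand. Leave alone.
- water_cup_mid (a point): Middle of a white mug (72 mm across, 85 mm tall) right of the stand. Leave alone.
- brush_grip (a point): Handle of a brush (170 mm long) lying left of the stand. Leave alone.

How it is judged (in metres and radians):
On the way:
1. the loose bolt has been tapped down, its flap still shut (((value of joint bolt_a above 0.003 m and value of joint flap_a below 0.15 rad) or (value of joint bolt_b above 0.003 m and value of joint flap_b below 0.15 rad) or (value of joint bolt_c above 0.003 m and value of joint flap_c below 0.15 rad))), for 0.1 s.
At the end, for the whole second after the job is handed in: The bolt that sank is still down (over 3 mm), its flap stands open by more than 0.7 rad, still (under 0.1 rad/s) and held by the gripper's fingers (contact over 0.3 N); the other two flaps are shut (under 0.15 rad) (((value of joint bolt_a above 0.003 m and value of joint flap_a above 0.7 rad and contact force between the fingers and flap_a above 0.3 N and velocity of joint flap_a between -0.1 and 0.1 rad/s and value of joint each of flap_b, flap_c below 0.15 rad) or (value of joint bolt_b above 0.003 m and value of joint flap_b above 0.7 rad and contact force between the fingers and flap_b above 0.3 N and velocity of joint flap_b between -0.1 and 0.1 rad/s and value of joint each of flap_a, flap_c below 0.15 rad) or (value of joint bolt_c above 0.003 m and value of joint flap_c above 0.7 rad and contact force between the fingers and flap_c above 0.3 N and velocity of joint flap_c between -0.1 and 0.1 rad/s and value of joint each of flap_a, flap_b below 0.15 rad))); the arm keeps its last pose, push and grip.
It fails at once if a flap is lifted (over 0.3 rad) whose bolt has not sunk under a tap ((value of joint flap_a above 0.3 rad and value of joint bolt_a below 0.003 m) or (value of joint flap_b above 0.3 rad and value of joint bolt_b below 0.003 m) or (value of joint flap_c above 0.3 rad and value of joint bolt_c below 0.003 m)).
It fails at once if a jar, lid, stopper, mug or brush is moved by more than 30 mm (distance of any of jar_mid, jar_lid_mid, stopper_mid, paint_left_mid, paint_right_mid, water_cup_mid, brush_grip from where it was at the start of the episode above 0.03 m).
It also fails if it takes over 48 s, if anything falls off the work surface, if the arm or the gripper's body presses on something with over 40 N, if the wrist force passes 120 N, or if a joint passes its speed limit or range.

## Working session

There is one attempt and no reset: what is moved stays moved. The work goes in short steps, Python scripts to look and compute and a tool call to move; the robot and the scene stay as the last step left them, time stands still between calls to the robot, and variables do not carry over. Pictures are saved under pics/ and viewed, and the job is handed in when it is done.

Besides the shell and the picture viewer there is one more tool, called after "Call:" as name(argument=value, ...) on one line, values as JSON. servo_tool: Moves the arm, as the interface text tells. Its arguments: {"type":"object","properties":{"motion":{"type":"array","items":{"type":"array","items":{"type":"array","items":{"type":"number"}}}},"gripper":{"type":"number"},"newtons":{"type":"number"}},"required":["motion"]}

```bash
ls; mkdir -p pics; python3 - <<'E'
from workcell import bot
import cv2
print(bot.get_obs())
for n in ("scene","side"):
    p=bot.camera(n); cv2.imwrite(f"pics/{n}0.png",p["color"][:,:,::-1])
    print(n,p["fx"],p["fy"],p["cx"],p["cy"],p["R"],p["t"])
    for l in ("head_a","tab_a","hinge_a","stand","jar_mid","stopper_mid","jar_lid_mid"):
        print(l,[(d["rect"],round(d["confidence"],2)) for d in bot.look_for(p,l)])
E
```

```text
pics
{'time': 0.0, 'q': array([ 7.29379997e+01,  5.00901970e+00,  1.00351151e+01,  9.51004282e+01,
       -2.16062599e-04,  8.99991186e+01]), 'qd': array([ 0.0042982 ,  0.00313892,  0.04993371, -0.03436711,  0.04507429,
       -0.05631752]), 'joint_efforts': array([ 1.64952984e-03, -5.20392752e+01,  4.64794850e+01,  1.65844196e-02,
        8.96226538e-05,  2.61997417e-05]), 'ee_pos': array([0.16131289, 0.52559241, 0.24960894]), 'tcp_rot': array([-1.79925667e+02,  2.14918942e-04,  1.62938881e+02]), 'wrist_force': array([ 0.19591256, -0.03812413,  0.21940092]), 'torque': array([-0.08345195,  0.03470324, -0.01840682]), 'opening': 0.08522942236728112}
scene 617.9958702809806 617.9958702809806 323.1611017301523 240.07904007929199 [[ 0.68062673  0.73256841  0.00952805]
 [ 0.62059652 -0.56958467 -0.53891861]
 [-0.38936771  0.37271549 -0.84230395]] [-0.38538221 -0.30999791  1.86567497]
head_a [([325.4, 243.5, 8.1, 10.6], 0.56), ([278.6, 259.4, 34.4, 35.0], 0.2)]
tab_a [([241.6, 280.3, 34.8, 35.6], 0.8), ([314.4, 237.5, 33.4, 33.3], 0.64), ([281.8, 256.2, 30.6, 38.9], 0.63)]
hinge_a [([312.8,
[... 635 characters left out ...]
([346.1, 284.9, 10.8, 14.0], 0.41), ([314.6, 256.9, 11.1, 9.3], 0.4), ([300.2, 251.1, 51.8, 21.0], 0.4)]
tab_a [([328.3, 279.0, 54.5, 28.1], 0.92), ([366.0, 304.0, 51.0, 35.4], 0.75), ([299.8, 254.9, 48.1, 21.9], 0.74)]
hinge_a [([300.0, 251.7, 50.9, 23.2], 0.83), ([327.8, 276.2, 54.0, 30.2], 0.83), ([361.9, 309.0, 58.8, 31.6], 0.61), ([422.6, 353.1, 39.9, 58.6], 0.37)]
stand [([280.1, 243.6, 205.0, 137.5], 0.81), ([346.1, 285.2, 8.7, 9.5], 0.33)]
jar_mid [([383.3, 228.4, 33.1, 42.4], 0.92), ([315.4, 254.5, 9.7, 13.0], 0.45), ([328.3, 276.1, 54.3, 26.8], 0.41)]
stopper_mid [([340.5, 321.5, 16.3, 16.0], 0.46), ([424.7, 351.6, 38.4, 59.7], 0.2)]
jar_lid_mid [([310.3, 286.4, 17.1, 19.3], 0.74)]
```

```bash
python3 - <<'E'
import cv2
a=cv2.imread("pics/scene0.png"); b=cv2.imread("pics/side0.png")
cv2.imwrite("pics/s0c.png",cv2.resize(a[215:395,200:410],None,fx=3.3,fy=3.3,interpolation=cv2.INTER_CUBIC))
cv2.imwrite("pics/d0c.png",cv2.resize(b[220:420,270:500],None,fx=3,fy=3,interpolation=cv2.INTER_CUBIC))
E
```

```text
(no output)
```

View pics/scene0.png

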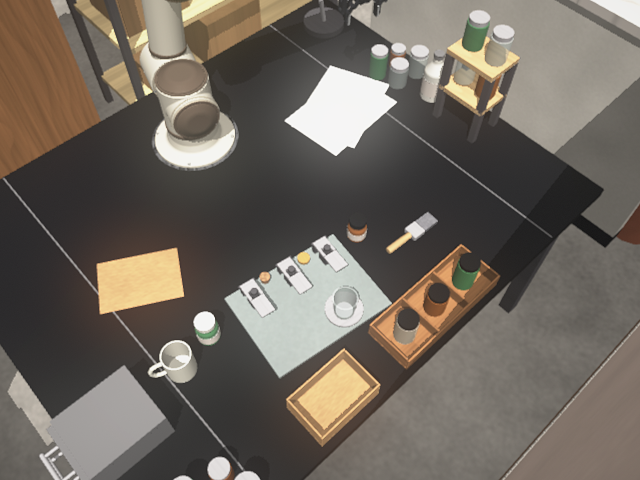

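```bash
sleep 0.1
```

```text
(no output)
```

View pics/s0c.png

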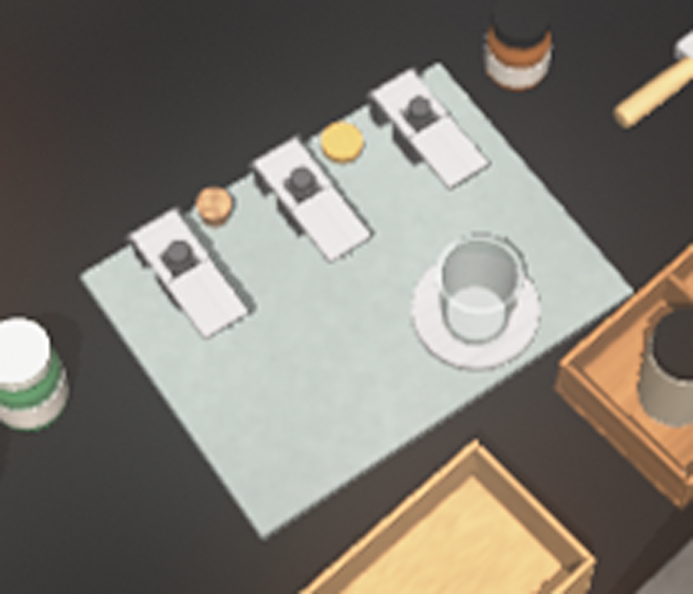

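View pics/d0c.png

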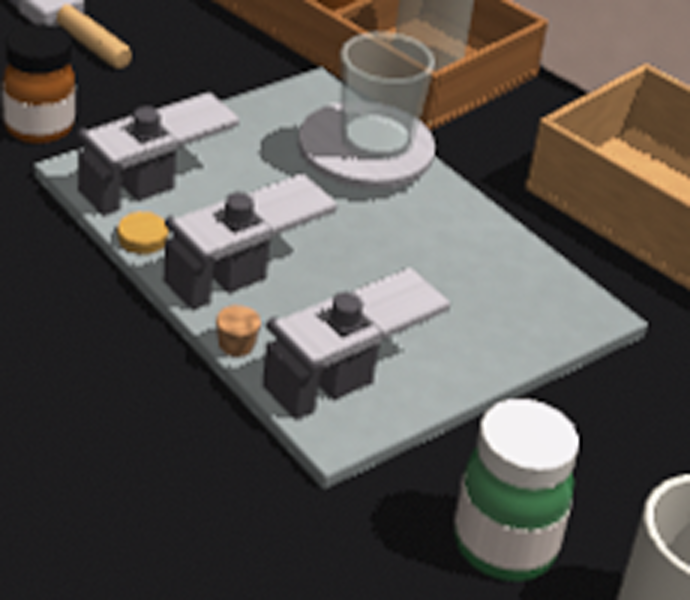

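```bash
cat > h.py <<'E'
import numpy as np
from scipy.spatial.transform import Rotation as Ro
def proj(p,X):
    X=np.atleast_2d(X); c=X@np.array(p["R"]).T+np.array(p["t"])
    return np.c_[p["fx"]*c[:,0]/c[:,2]+p["cx"],p["fy"]*c[:,1]/c[:,2]+p["cy"]]
def S2W(s,P):
    x,y,w=s; P=np.atleast_2d(P); R=np.array([[np.cos(w),-np.sin(w),0],[np.sin(w),np.cos(w),0],[0,0,1]])
    return P@R.T+[x,y,0]
E
python3 - <<'E'
from h import *
from workcell import bot
from scipy.optimize import least_squares
import cv2,json
obj=np.array([[0,.11,.072],[0,0,.072],[0,-.11,.072],[-.055,-.17,.012],[-.055,.17,.012],[.2,.17,.012],[.2,-.17,.012],
 [.065,.129,.058],[.065,.091,.058],[.065,.019,.058],[.065,-.019,.058],[.065,-.091,.058],[.065,-.129,.058]])
sc=np.array([[420,104],[302,176],[179,247],[82,277],[438,64],[632,292],[264,537],[489,160],[452,186],[372,232],[336,259],[248,310],[208,337]],float)
sd=np.array([[146,116],[239,203],[347,301],[326,475],[36,168],[322,69],[647,324],[206,95],[239,117],[306,176],[337,202],[413,269],[449,301]],float)
sc=(sc+.5)/3.3-.5+[200,215]; sd=(sd+.5)/3-.5+[270,220]
P=[bot.camera("scene"),bot.camera("side")]
def f(s): return np.r_[(proj(P[0],S2W(s,obj))-sc).ravel(),(proj(P[1],S2W(s,obj))-sd).ravel()]
for k in (None,0,1):
    g=f if k is None else (lambda s:(proj(P[k],S2W(s,obj))-[sc,sd][k]).ravel())
    r=least_squares(g,[.5,.1,0],loss="soft_l1"); print(k,r.x,np.degrees(r.x[2]),np.abs(g(r.x)).max())
    if k is None: s=r.x; print(f(s).reshape(2,-1,2).round(1))
json.dump(list(s),open("stand.json","w"))
print(S2W(s,obj[:3]))
E
```

```text
None [ 0.57012938 -0.11296232 -0.12792006] -7.329279685710952 1.5831286996101994
[[[ 0.2  0.2]
  [ 0.1 -0.1]
  [-0.   1. ]
  [-0.4 -0.5]
  [ 0.5 -0.9]
  [ 1.2 -0.9]
  [ 0.1 -0.1]
  [ 0.3  0.2]
  [-0.6 -0.1]
  [ 0.2  0.5]
  [-1.6  0.2]
  [ 0.5  0. ]
  [-0.6  0.1]]

 [[ 0.  -0.3]
  [ 0.1 -0.4]
  [ 0.2  0.6]
  [-0.1  1.2]
  [-1.2 -1.1]
  [-0.4 -0.5]
  [ 0.6  0. ]
  [ 1.  -1. ]
  [ 0.3  0.6]
  [-1.2 -0.9]
  [ 0.3  0.7]
  [-0.9 -0.7]
  [ 0.9  0.6]]]
0 [ 0.57013608 -0.11298887 -0.12839706] -7.356609632268414 1.6018818164548065
1 [ 0.57015076 -0.11292106 -0.12758609] -7.310144595977662 1.2047858079462799
[[ 0.58416224 -0.00386109  0.072     ]
 [ 0.57012938 -0.11296232  0.072     ]
 [ 0.55609651 -0.22206355  0.072     ]]
```

```bash
cat >> h.py <<'E'
import json
def cur(o):
    r=np.array(o["tcp_rot"]); return np.array(o["ee_pos"]),Ro.from_euler("xyz",r,degrees=True)
def plan(p0,R0,p1,R1,n):
    """rows in the tool's axes, straight line, even turn"""
    rv=(R0.inv()*R1).as_rotvec(); out=[]; p,R=p0,R0
    for i in range(n):
        q=p0+(p1-p0)*(i+1)/n; d=R.inv().apply(q-p)*1000; t=rv/n
        d=d.round(1); t=t.round(4); out.append([*d.tolist(),*t.tolist()])
        p=p+R.apply(d/1000); R=R*Ro.from_rotvec(t)
    return out
s=json.load(open("stand.json")) if __import__("os").path.exists("stand.json") else None
Rdown=Ro.from_euler("xyz",[180,0,180+np.degrees(s[2])],degrees=True) if s else None
E
python3 - <<'E'
from h import *
from workcell import bot
p0,R0=cur(bot.get_obs())
p1=S2W(s,[0,.11,.17])[0]
for r in plan(p0,R0,p1,Rdown,16): print(r)
E
```

```text
[-35.0, -23.9, 5.0, -0.0, -0.0, -0.0106]
[-34.7, -24.3, 5.0, -0.0, -0.0, -0.0106]
[-34.5, -24.6, 5.1, -0.0, -0.0, -0.0106]
[-34.1, -25.0, 5.0, -0.0, -0.0, -0.0106]
[-34.0, -25.3, 5.0, -0.0, -0.0, -0.0106]
[-33.6, -25.7, 5.0, -0.0, -0.0, -0.0106]
[-33.4, -26.1, 5.0, -0.0, -0.0, -0.0106]
[-33.1, -26.4, 5.0, -0.0, -0.0, -0.0106]
[-32.9, -26.8, 5.1, -0.0, -0.0, -0.0106]
[-32.5, -27.1, 5.0, -0.0, -0.0, -0.0106]
[-32.2, -27.5, 5.0, -0.0, -0.0, -0.0106]
[-32.0, -27.8, 5.0, -0.0, -0.0, -0.0106]
[-31.7, -28.1, 5.0, -0.0, -0.0, -0.0106]
[-31.3, -28.5, 5.0, -0.0, -0.0, -0.0106]
[-31.1, -28.8, 5.1, -0.0, -0.0, -0.0106]
[-30.7, -29.1, 5.0, -0.0, -0.0, -0.0106]
```

Call:
servo_tool(motion=[[[-30,-20,0,0,0,-0.03],[-34,-25,0,0,0,-0.03],[-34,-25,0,0,0,-0.03],[-34,-25,0,0,0,-0.03],[-34,-25,0,0,0,-0.03]]], gripper=0, newtons=40)

```text
time: 1.4
ee_pos: [0.2954, 0.369, 0.2505]
tcp_rot: [180.0, 0.0, 171.6]
wrist_force: [1.3, 0.6, 0.6]
opening: 0.012
```

```bash
cat > pl.py <<'E'
from h import *
from workcell import bot
import sys
# usage: pl.py x y z(stand frame, tcp) n
o=bot.get_obs(); p0,R0=cur(o); x,y,z=map(float,sys.argv[1:4]); n=int(sys.argv[4])
print(o["time"],o["q"].round(1),"tcp stand mm",((S2W([0,0,-s[2]],p0-[s[0],s[1],0])[0])*1000).round(1))
for r in plan(p0,R0,S2W(s,[x,y,z])[0],Rdown,n): print(r)
E
python3 pl.py 0 .11 .15 12
```

```text
1.4 [51.3 -5.6 -0.4 95.1 -0.  59.7] tcp stand mm [-334.   443.   250.5]
[-28.3, -27.2, 8.4, 0.0, 0.0, -0.0015]
[-28.3, -27.3, 8.3, 0.0, 0.0, -0.0015]
[-28.3, -27.4, 8.4, 0.0, 0.0, -0.0015]
[-28.2, -27.3, 8.4, 0.0, 0.0, -0.0015]
[-28.1, -27.4, 8.4, 0.0, 0.0, -0.0015]
[-28.2, -27.5, 8.3, 0.0, 0.0, -0.0015]
[-28.0, -27.5, 8.4, 0.0, 0.0, -0.0015]
[-28.1, -27.5, 8.4, 0.0, 0.0, -0.0015]
[-28.0, -27.6, 8.3, 0.0, 0.0, -0.0015]
[-27.9, -27.6, 8.4, 0.0, 0.0, -0.0015]
[-28.0, -27.7, 8.4, 0.0, 0.0, -0.0015]
[-27.8, -27.7, 8.4, 0.0, 0.0, -0.0015]
```

Call:
servo_tool(motion=[[[-28,-27,0,0,0,-0.003],[-28,-27,0,0,0,-0.003],[-28,-27,0,0,0,-0.003],[-28,-27,0,0,0,-0.003],[-28,-27,0,0,0,-0.003]]])

```text
time: 1.9
ee_pos: [0.4149, 0.2155, 0.2505]
tcp_rot: [180.0, 0.0, 172.4]
wrist_force: [0.8, 1.1, -0.3]
opening: 0.0002
```

Call:
servo_tool(motion=[[[-28,-27,0,0,0,0],[-28,-27,0,0,0,0],[-28,-27,10,0,0,0],[-28,-27,10,0,0,0],[-28,-27,10,0,0,0]]])

```text
time: 2.4
ee_pos: [0.536, 0.0631, 0.2201]
tcp_rot: [180.0, 0.0, 172.4]
wrist_force: [0.7, 0.9, -0.7]
opening: -0.0002
```

```bash
python3 pl.py 0 .11 .13 4
```

```text
2.4 [ 6.7  3.   4.6 91.6  0.  14.3] tcp stand mm [-56.4 170.2 220.1]
[-14.2, -15.0, 22.5, 0.0, 0.0001, -0.0013]
[-14.1, -15.0, 22.6, 0.0, 0.0001, -0.0013]
[-14.1, -15.0, 22.5, 0.0, 0.0001, -0.0013]
[-14.1, -15.1, 22.5, 0.0, 0.0001, -0.0013]
```

Call:
servo_tool(motion=[[[-14,-15,15,0,0,-0.005],[-14,-15,20,0,0,0],[-14,-15,25,0,0,0],[-14,-15,20,0,0,0],[0,0,5,0,0,0]]])

```text
time: 2.9
ee_pos: [0.5827, -0.0038, 0.1323]
tcp_rot: [-180.0, -0.2, 172.6]
wrist_force: [-1.1, 0.7, -0.3]
opening: -0.0
```

```bash
python3 pl.py 0 .11 .1 1; python3 - <<'E'
from h import *
from workcell import bot
import cv2
p=bot.camera("wrist"); cv2.imwrite("pics/w1.png",p["color"][:,:,::-1])
p=bot.camera("side"); cv2.imwrite("pics/d1.png",cv2.resize(p["color"][180:400,230:480,::-1],None,fx=2.7,fy=2.7))
E
```

```text
2.9 [-0.4  8.9  1.4 82.7 -0.   7.1] tcp stand mm [ -1.5 109.9 132.3]
[-1.6, 0.1, 32.3, -0.0008, -0.0035, -0.0019]
```

View pics/w1.png

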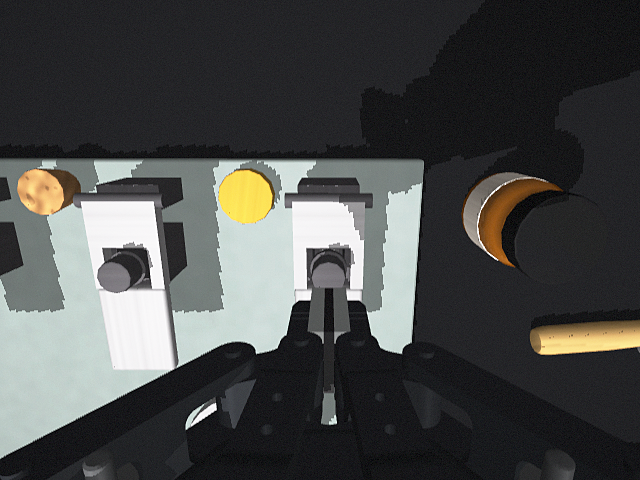

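View pics/d1.png

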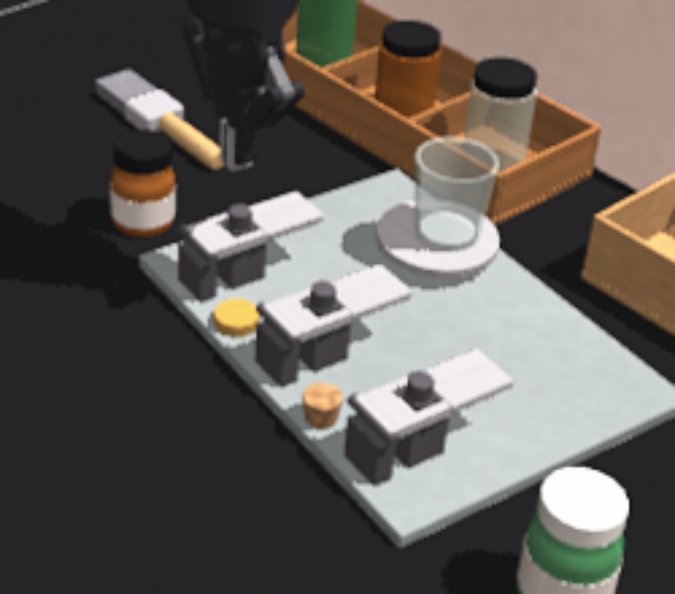

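The closed fingertips are right above head_a: in the side view the tips are at (237,165) and the head at (238,212). I'll descend now, going slowly near contact.

Call:
servo_tool(motion=[[[-1,0,12,0,0,0],[0,0,12,0,0,0],[0,0,8,0,0,0],[0,0,3,0,0,0],[0,0,0,0,0,0]]])

```text
time: 3.5
ee_pos: [0.5835, -0.002, 0.0998]
tcp_rot: [-180.0, -0.0, 172.7]
wrist_force: [-0.9, 0.5, 0.3]
opening: -0.0
```

Call:
servo_tool(motion=[[[0,0,1.5,0,0,0],[0,0,1.5,0,0,0],[0,0,1.5,0,0,0],[0,0,0,0,0,0]]])

```text
time: 3.9
ee_pos: [0.5838, -0.0023, 0.0957]
tcp_rot: [-180.0, -0.0, 172.7]
wrist_force: [-0.1, -1.1, 0.2]
opening: 0.0004
```

Call:
servo_tool(motion=[[[0,1,1.5,0,0,0],[0,0.5,1.5,0,0,0],[0,0,1,0,0,0],[0,0,0,0,0,0]]])

```text
time: 4.3
ee_pos: [0.584, -0.0007, 0.0915]
tcp_rot: [-180.0, -0.0, 172.7]
wrist_force: [-0.5, 0.7, 0.1]
opening: -0.0004
```

Call:
servo_tool(motion=[[[0,0,1,0,0,0],[0,0,1,0,0,0],[0,0,0,0,0,0]]])

```text
time: 4.6
ee_pos: [0.5841, -0.0008, 0.091]
tcp_rot: [180.0, 0.1, 172.7]
wrist_force: [-3.5, 0.7, 9.2]
opening: 0.0003
```

Bolt a holds at 9 N with the tip at 72 mm, so it's tight. Next is b.

Call:
servo_tool(motion=[[[0,0,-15,0,0,0],[0,-20,-8,0,0,0],[0,-30,0,0,0,0],[0,-35,0,0,0,0],[0,-28,0,0,0,0]]])

```text
time: 5.1
ee_pos: [0.5697, -0.1143, 0.1139]
tcp_rot: [-180.0, 0.1, 172.7]
wrist_force: [0.7, 0.2, -0.8]
opening: 0.0001
```

Call:
servo_tool(motion=[[[0,0,8,0,0,0],[0,0,8,0,0,0],[0,0,0,0,0,0]]])

```text
time: 5.4
ee_pos: [0.5691, -0.112, 0.0955]
tcp_rot: [180.0, -0.1, 172.7]
wrist_force: [0.6, -0.2, 0.5]
opening: -0.0002
```

```bash
python3 pl.py 0 0 .091 1
```

```text
5.4 [-11.1   9.   -2.7  78.5   0.   -3.8] tcp stand mm [-1.1  0.8 95.5]
[-1.1, -0.8, 4.5, 0.0004, -0.002, 0.0006]
```

Call:
servo_tool(motion=[[[-1,-0.5,2,0,0,0],[0,0,1.5,0,0,0],[0,0,1.5,0,0,0],[0,0,1,0,0,0],[0,0,0,0,0,0]]])

```text
time: 5.9
ee_pos: [0.5707, -0.1133, 0.0908]
tcp_rot: [180.0, 0.0, 172.7]
wrist_force: [-1.2, -0.6, -0.4]
opening: -0.0
```

Call:
servo_tool(motion=[[[0,0,1,0,0,0],[0,0,1,0,0,0],[0,0,0,0,0,0]]])

```text
time: 6.2
ee_pos: [0.5706, -0.1134, 0.0887]
tcp_rot: [180.0, 0.0, 172.7]
wrist_force: [1.1, 1.2, 0.4]
opening: -0.0001
```

Call:
servo_tool(motion=[[[0,0,1.5,0,0,0],[0,0,1.5,0,0,0],[0,0,1.5,0,0,0],[0,0,0,0,0,0]]])

```text
time: 6.6
ee_pos: [0.5705, -0.1136, 0.084]
tcp_rot: [-180.0, -0.0, 172.7]
wrist_force: [-0.7, 0.2, 1.3]
opening: -0.0
```

Call:
servo_tool(motion=[[[0,0,1,0,0,0],[0,0,1,0,0,0],[0,0,0.5,0,0,0],[0,0,0,0,0,0]]])

```text
time: 7.0
ee_pos: [0.5706, -0.1135, 0.0828]
tcp_rot: [-180.0, 0.0, 172.7]
wrist_force: [-4.9, 1.1, 9.9]
opening: -0.0001
```

Bolt b gave way and bottomed about 8 mm lower, so it's the loose one. I'll retreat, check the picture, then go to tab_b.

Call:
servo_tool(motion=[[[0,0,-12,0,0,0],[-10,0,-15,0,0,0],[-20,0,0,0,0,0],[-20,0,0,0,0,0],[0,0,0,0,0,0]]], gripper=62)

```text
time: 7.5
ee_pos: [0.6217, -0.1201, 0.1087]
tcp_rot: [-180.0, 0.0, 172.7]
wrist_force: [-1.0, -0.0, 0.1]
opening: 0.0623
```

```bash
python3 pl.py .05 0 .054 1; python3 - <<'E'
from h import *
from workcell import bot
import cv2
p=bot.camera("wrist"); cv2.imwrite("pics/w2.png",p["color"][:,:,::-1])
p=bot.camera("side"); cv2.imwrite("pics/d2.png",cv2.resize(p["color"][200:380,270:450,::-1],None,fx=3.3,fy=3.3))
E
```

```text
7.5 [-10.9  15.9   6.9  81.   -0.   -3.6] tcp stand mm [ 52.   -0.5 108.7]
[2.1, 0.5, 54.7, -0.0002, 0.0005, 0.0002]
```

View pics/w2.png

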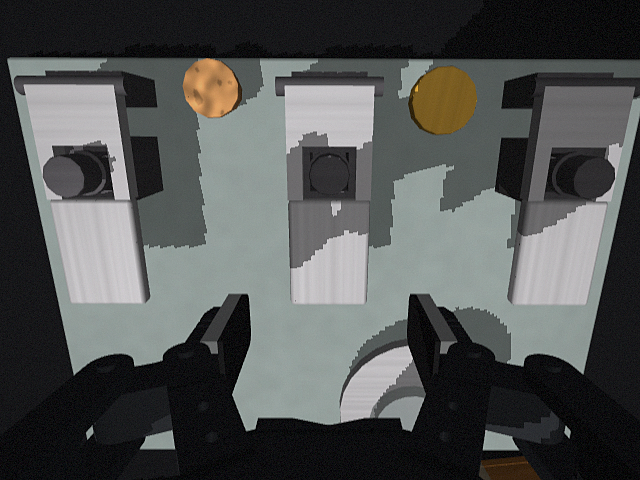

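View pics/d2.png

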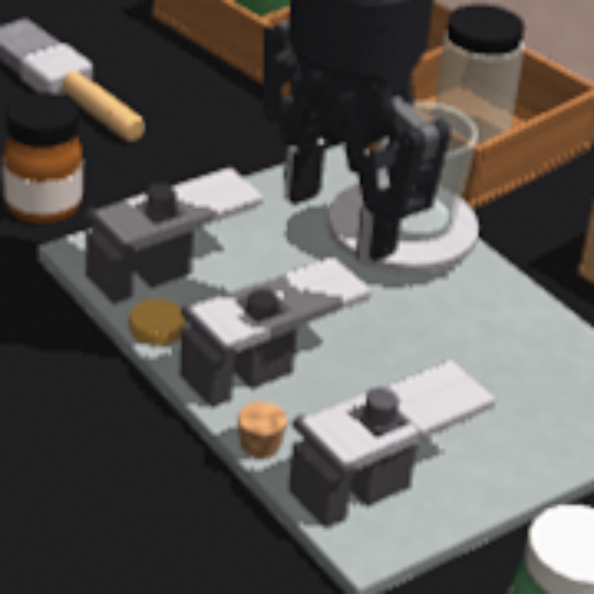

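The middle head (wrist view (329,175)) is visibly sunk, and the fingers straddle the tab centred at column 329. Descending to grip.

Call:
servo_tool(motion=[[[1,0.5,12,0,0,0],[1,0,14,0,0,0],[0,0,14,0,0,0],[0,0,11,0,0,0],[0,0,4,0,0,0]]])

```text
time: 8.1
ee_pos: [0.6172, -0.1189, 0.0516]
tcp_rot: [180.0, -0.2, 172.7]
wrist_force: [-0.2, 0.3, 0.2]
opening: 0.062
```

Call:
servo_tool(motion=[[[0,0,0,0,0,0],[0,0,0,0,0,0]]])

```text
time: 8.3
ee_pos: [0.6185, -0.1191, 0.0542]
tcp_rot: [-180.0, 0.0, 172.7]
wrist_force: [-0.2, 0.1, 0.2]
opening: 0.0621
```

```bash
python3 pl.py .05 0 .054 1
```

```text
8.3 [-10.9  16.5   1.6  75.1   0.   -3.6] tcp stand mm [48.7  0.1 54.2]
[-1.3, -0.1, 0.2, -0.0, 0.0005, 0.0002]
```

Call:
servo_tool(motion=[[[-1,0,0,0,0,0],[0,0,0,0,0,0],[0,0,0,0,0,0],[0,0,0,0,0,0],[0,0,0,0,0,0]]], gripper=30, newtons=40)

```text
time: 8.8
ee_pos: [0.6198, -0.1197, 0.0544]
tcp_rot: [-180.0, 0.1, 172.7]
wrist_force: [2.8, -5.2, 3.6]
opening: 0.037
```

Call:
servo_tool(motion=[[[0,0,0,0,0,0],[0,0,0,0,0,0]]])

```text
time: 9.0
ee_pos: [0.6198, -0.1197, 0.0544]
tcp_rot: [-180.0, 0.1, 172.7]
wrist_force: [1.1, -5.5, 2.1]
opening: 0.0371
```

```bash
cat > arc.py <<'E'
from h import *
from workcell import bot
import sys
# arc rows from the measured pose: turn about the hinge by dth per row
dth=float(sys.argv[1]); n=int(sys.argv[2])
o=bot.get_obs(); p0,R0=cur(o)
H=S2W(s,[-.037,0,.054])[0]; ax=S2W([0,0,s[2]],[0,1,0])[0]
v=S2W([0,0,-s[2]],p0-H)[0]; print("time",o["time"],"q",o["q"].round(1),"open",o["opening"],"stand rel hinge mm",(v*1000).round(1),"angle",np.arctan2(v[2],v[0]),"tilt",(R0*Rdown.inv()).as_rotvec()@ax)
p,R=p0,R0
for i in range(n):
    T=Ro.from_rotvec(-ax*dth); q=H+T.apply(p-H); R2=T*R
    print(np.r_[R.inv().apply(q-p)*1000,(R.inv()*R2).as_rotvec()].round(4)); p,R=q,R2
E
python3 arc.py .06 3
```

```text
time 9.0 q [-10.9  16.6   1.7  75.1  -0.   -3.6] open 0.0371153045173246 stand rel hinge mm [87.1 -0.4  0.4] angle 0.004065562320690009 tilt -0.0015092332438794067
[ 1.7010e-01 -4.1000e-03 -5.2226e+00 -0.0000e+00 -6.0000e-02  0.0000e+00]
[ 1.7010e-01 -4.1000e-03 -5.2226e+00 -0.0000e+00 -6.0000e-02  0.0000e+00]
[ 1.7010e-01 -4.1000e-03 -5.2226e+00 -0.0000e+00 -6.0000e-02  0.0000e+00]
```

Gripped: it stopped at 37 mm on the tab. Now I'll swing it along the hinge arc.

Call:
servo_tool(motion=[[[0.1,-0.3,-2.6,0,-0.03,0],[0.2,0,-5.2,0,-0.06,0],[0.2,0,-5.2,0,-0.06,0]]])

```text
time: 9.3
ee_pos: [0.6188, -0.1196, 0.067]
tcp_rot: [-180.0, 8.8, 172.7]
wrist_force: [2.9, -3.5, 1.2]
opening: 0.0376
```

```bash
python3 arc.py .06 1
```

```text
time 9.3 q [-11.2   8.   -7.5  65.8   0.6  -3.8] open 0.03762723378720742 stand rel hinge mm [86.1 -0.4 13. ] angle 0.15014139603425225 tilt -0.15314116170837416
[ 1.4110e-01 -1.4000e-03 -5.2229e+00 -0.0000e+00 -6.0000e-02  0.0000e+00]
```

Call:
servo_tool(motion=[[[0.2,0,-5.2,0,-0.06,0],[0.2,0,-5.2,0,-0.06,0],[0.2,0,-5.2,0,-0.06,0],[0.2,0,-5.2,0,-0.06,0]]])

```text
time: 9.7
ee_pos: [0.613, -0.1189, 0.0877]
tcp_rot: [-180.0, 22.6, 172.7]
wrist_force: [3.2, -3.1, 1.3]
opening: 0.0377
```

```bash
python3 arc.py .06 1
```

```text
time 9.7 q [-11.7  -5.6 -21.9  51.1   1.6  -4. ] open 0.03768790059867269 stand rel hinge mm [80.2 -0.4 33.7] angle 0.39715604157718315 tilt -0.39423146548774524
[ 1.7180e-01 -1.8000e-03 -5.2164e+00  0.0000e+00 -6.0000e-02  0.0000e+00]
```

Call:
servo_tool(motion=[[[0.2,0,-5.2,0,-0.06,0],[0.2,0,-5.2,0,-0.06,0],[0.2,0,-5.2,0,-0.06,0],[0.2,0,-5.2,0,-0.06,0],[0.2,0,-5.2,0,-0.06,0]]])

```text
time: 10.2
ee_pos: [0.5993, -0.1171, 0.1099]
tcp_rot: [-180.0, 39.8, 172.7]
wrist_force: [3.1, -3.4, -0.4]
opening: 0.0367
```

```bash
python3 arc.py .06 1;  python3 - <<'E'
from h import *
from workcell import bot
import cv2
p=bot.camera("side"); cv2.imwrite("pics/d3.png",cv2.resize(p["color"][160:380,250:450,::-1],None,fx=2.7,fy=2.7))
E
```

```text
time 10.2 q [-12.5 -21.8 -39.6  32.5   3.3  -4. ] open 0.03671382195200874 stand rel hinge mm [66.5 -0.4 55.9] angle 0.6991887360487469 tilt -0.6941602080493838
[ 1.8250e-01 -1.8000e-03 -5.2077e+00  0.0000e+00 -6.0000e-02  0.0000e+00]
```

View pics/d3.png

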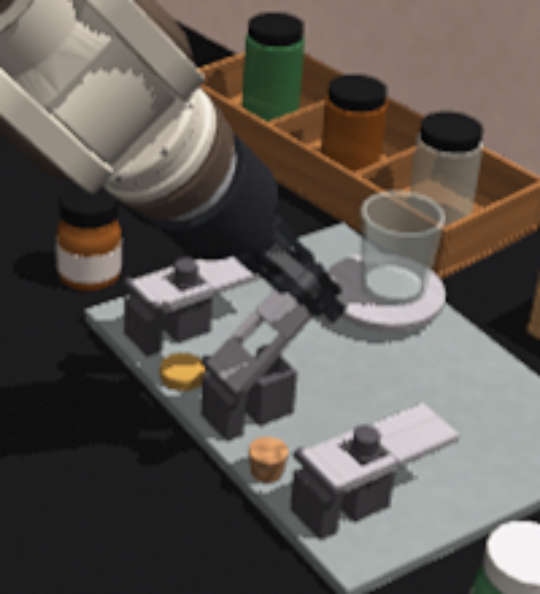

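The side view shows flap b half up at (255,330), held by the gripper, with its neighbours shut. Going on by four more steps.

Call:
servo_tool(motion=[[[0.2,0,-5.2,0,-0.06,0],[0.2,0,-5.2,0,-0.06,0],[0.2,0,-5.2,0,-0.06,0],[0.2,0,-5.2,0,-0.06,0],[0,0,0,0,0,0]]])

```text
time: 10.75
ee_pos: [0.5838, -0.1151, 0.1241]
tcp_rot: [-180.0, 53.5, 172.7]
wrist_force: [4.0, -3.1, 1.1]
opening: 0.0372
```

Call:
servo_tool(motion=[[[0,0,0,0,0,0],[0,0,0,0,0,0],[0,0,0,0,0,0],[0,0,0,0,0,0],[0,0,0,0,0,0]]])

```text
time: 11.25
ee_pos: [0.5844, -0.1152, 0.1237]
tcp_rot: [-180.0, 53.3, 172.7]
wrist_force: [4.7, -3.6, 1.5]
opening: 0.0371
```

```bash
python3 arc.py .06 1;  python3 - <<'E'
from h import *
from workcell import bot
import cv2
p=bot.camera("side"); cv2.imwrite("pics/d4.png",cv2.resize(p["color"][160:380,250:450,::-1],None,fx=2.7,fy=2.7))
p=bot.camera("scene"); cv2.imwrite("pics/s4.png",cv2.resize(p["color"][150:390,170:430,::-1],None,fx=2.5,fy=2.5))
o=bot.get_obs(); print(o["wrist_force"],o["qd"].round(2))
E
```

```text
time 11.25 q [-13.3 -33.7 -53.4  17.2   4.7  -3.6] open 0.03710943353430192 stand rel hinge mm [51.4 -0.4 69.7] angle 0.9354186664461219 tilt -0.9307737948339331
[ 1.7990e-01 -1.2000e-03 -5.1913e+00  0.0000e+00 -6.0000e-02  0.0000e+00]
[ 3.2382105  -3.75401262  1.63710379] [ 0.03 -0.08 -0.04 -0.08  0.06 -0.04]
```

View pics/d4.png

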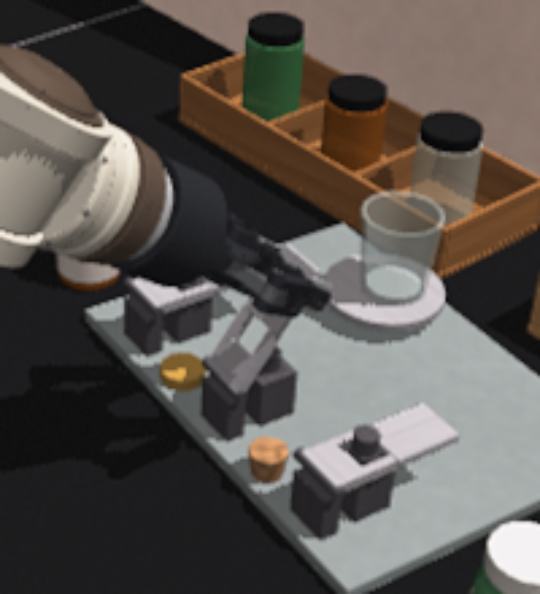

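View pics/s4.png

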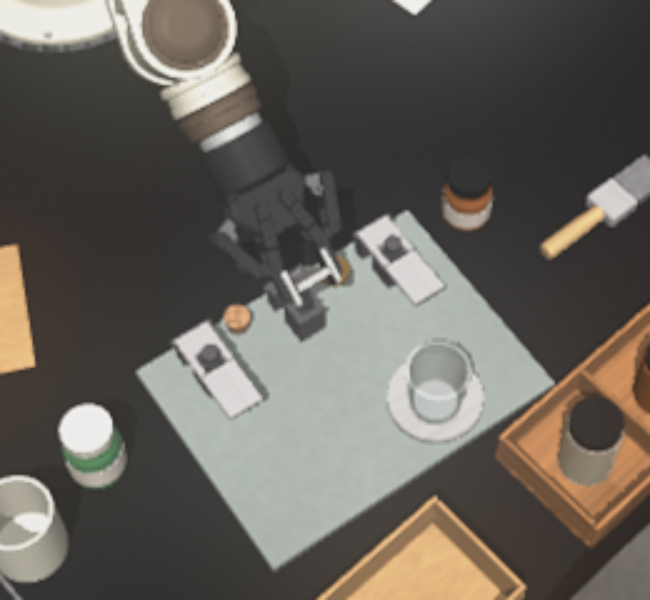

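The flap is held at about 0.93 rad and is still. Both other flaps are shut and the objects are in place, so I'm handing in.

```bash
python3 - <<'E'
from workcell import bot
print(bot.job_done()); o=bot.get_obs(); print(o["time"],o["ee_pos"],o["tcp_rot"],o["opening"],o["wrist_force"])
E
```

```text
the job is handed in; nothing more can be done
None
the job is handed in; nothing more can be done
```

The middle bolt (b) was the loose one. I handed the job in at about 11 s with its flap held open in the gripper at about 0.93 rad; no verdict is reported.

- **Taps:** the left bolt (a) held firm under about 9 N. The middle bolt sank about 8 mm before it bottomed out, and it showed as sunk in the wrist and side pictures. I did not tap the right bolt (c), because b had already sunk.
- **Lifting the flap:** I pinched tab_b across its width (fingers stopped at 37 mm, 40 N grip set) and swung it up along the hinge arc.
- **Last checks before hand-in:**
  - The arm was still, and the gripper tilt agreed with the 0.93 rad, which is worked out from the gripper's position.
  - The wrist force was about 5 N.
  - The pictures showed the other two flaps shut and the jars, lid, stopper and brush in place. The lid was partly hidden behind the gripper in the overhead view but plain in the side view.
- **What didn't go exactly to plan:** I made a small sideways correction over bolt a in the wrong direction, so that tap landed about 3 mm off centre, still on the head. The state reading after hand-in was refused, so nothing was checked after that point.

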